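# Latch a sprung jig slide open at mid travel

## Robot

A 7-joint arm with a two-finger parallel gripper is mounted at the origin on the work surface. World frame = base frame: x ahead of the robot, y to its left, z up, the work surface at z = 0. Lengths are in m, angles in rad, forces in N, time in s.
With the tool pointing down it reaches from about 0.35 to 0.9 m from the base axis. Payload 8.1 kg.
Tool frame: the origin (TCP) lies midway between the tips of the shut fingers; the grasp point (between the pads) lies 19 mm behind it; x points along the fingers, z is the direction in which the jaws open and shut, and the axes are right-handed (so a half turn about x gives the same grasp; the last joint's range is limited). The gripper opens to 92 mm and grips with 3 to 60 N. Pads are 19 mm wide; open, the fingers measure 130 mm over their backs; the gripper's body (75 mm by 190 mm) begins 47 mm behind the grasp point.
Start: joints at [1.226, 0.434, 0.025, 1.573, -0.012, 1.134, -0.075], TCP at [0.15, -0.607, 0.227] pointing down, gripper open.
Joint ranges: [-2.62, 2.62], [-0.44, 2.09], [-1.27, 1.32], [0.08, 2.57], [-1.32, 4.46], [0.12, 2], [-2.74, 2.74]. Speed limits (rad/s): [2.22, 2.22, 3.01, 3.01, 3.14, 3.14, 3.14].

## Interface

Orientations are given as a rotation vector (axis times angle).
In Python, from cell import arm gives the robot as it stands. The module is installed in compiled form; this text tells all that it offers.
- The arm moves only by the tool move_arm, never from a script. Its argument "steps" is text: rows parted by semicolons, each of 5 numbers parted by spaces: the shift along the tool's x, y, z in m, then the turn about the tool's x in rad, then the closure in counts, from 0 (fully open) to 255 (shut). A call has 1 to 10 rows; each row is the pose to reach, as a shift and turn from the pose commanded when the call began, along the tool's axes at that moment; what a row does not reach only later rows make up. A row lasts 1/12 s, in which the tool goes at most 41.7 mm and 7.16 degrees, less where a joint would pass 70% of its speed; a pose out of reach is approached as far as the arm can. A call with a gripper value outside its range is refused whole. The fingers move at their own pace and stop on an object; "squeeze" is the grip in N (left out, the last holds). Time passes only in rows, so rows that repeat a pose let the fingers close. It gives the time, the measured TCP pose, the force and the opening at its end, in the units of the state.
- arm.observe(): the state, without advancing time (a new reading comes with each control period).
- arm.get_image(name): name is "scene" or "top"; returns a dict with "img" (480x640x3 uint8, blue, green, red), "z_map" (480x640 float32, m along the optical axis (not along the pixel's ray), 0 where there is no reading), "vfov" (degrees; the focal length in pixels is half the picture's height over the tangent of half this angle, whatever the lens; pixels are square), "cx", "cy" (the principal point, pixels), "extrinsics" (4x4, takes a point from camera to world coordinates). Camera axes: x right, y up, looking along -z (the intrinsics and any distortion apply to the point x, -y, -z); pixel columns grow to the right and rows downward; lengths in m; the calibration is good to about 2 mm. A picture is of the moment at which its call begins.
- arm.sign_off(): hands the job in, once; it reports no verdict.
The state is a dict: "clock": time; "joints": joint angles; "dq": joint speeds; "joint_efforts": joint torques, N m; "position": TCP position; "ee_rot": TCP orientation; "force": force on the tool from outside, world axes, zero at the start; "ft_torque": the same for the moment, N m; "width": opening from 0.0 (shut) to 1.0 (fully open).
Only numpy, scipy, OpenCV 4.12 (cv2) and the standard library are available. Lean on these libraries where they do the work, as an engineer would, in place of code of your own. Each camera call takes 0.05 s, during which the arm holds its last target.

## Task

Get the joiner's clamping jig ready for the next workpiece: tip its raised steel catch over so that it falls onto the sprung wooden slide, then push the slide away from the low fence until its stop pin has gone past the catch, and let it come back so that it latches at mid travel and stays there by itself. Nothing needs to be gripped or lifted; leave the wooden block, the tin and the try square where they are.

Things in the scene. Friction and masses are not known exactly. Their poses are not given: they have to be found in the camera images.
- jig: plywood board 400 x 150 x 18 mm carrying the mechanism, screwed to the bench. Origin: on the bench surface under the catch pivot. x: direction in which the slide is pushed, y across, z up. Board from x = -215 to 185 mm. Two dark steel cheeks beside the catch: x = -13 to 13, y = 22 to 34 mm either side, top 74 mm above the bench. Dark rails, top at 36 mm
- push_face (a point): middle of the face of the slide's push plate, a pale upright wooden plate 56 mm wide, 37 to 83 mm above the bench, 14 mm thick, braced behind. The face looks to the jig's -x, towards the fence. Point 60 mm above the bench; at rest at jig x = -140 mm, y = 0; moves with the slide
- slide (a joint): travel of the slide along the jig's +x, in m: 0 at rest, 0.065 at its far stop. The spring pushes back with 3.5 N at rest, 8 N at the far stop; friction 0.4 N. With the catch down, it drops behind the stop pin once the slide passes about 0.037; let back, the slide rests latched at about 0.035. Without the catch it returns to 0
- stop_pin (a point): centre of the steel stop pin, a cross bar 10 mm in diameter and 38 mm long, fixed across the top of the slide; 42 mm above the bench, at jig x = 27 mm when the slide is at rest
- catch (a joint): angle of the hinged steel catch (strut 60 mm long, 22 wide, 10 thick), in rad: 0 lying down towards the jig's +x, just over the slide; 2.5 parked, thrown back past upright towards -x, as at the start. Falls by its own weight: to 0 from below about 1.9, to 2.5 from above; turns very easily
- catch_bar (a point): centre of the dark wooden thumb bar across the end of the catch, 12 mm in diameter and 38 mm long across y, 49 mm from the pivot; with the catch parked it is about 101 mm above the bench at jig x = -34 mm, and the steel end of the catch stands up to about 122 mm. Pushing it towards +x tips the catch over
- catch_pivot (a point): pivot of the catch, 65.5 mm above the bench over the jig's origin; the hinge axis runs along the jig's y
- blank_mid (a point): centre of a loose pale wooden block 45 x 45 x 110 mm standing on end beside the jig; leave alone
- tin_mid (a point): centre of a loose steel tin, 60 mm in diameter and 60 mm high, standing beside the jig; leave alone
- square_mid (a point): point near the middle of a loose small try square lying on the bench beside the jig (dark wooden stock 80 x 20 x 16 mm, steel blade 90 x 25 mm); leave alone
- fence_top (a point): middle of the top of the low dark wooden fence across the board's end, 150 mm wide, 16 mm thick, 43 mm above the bench, at jig x = -207 mm; 59 mm of free gap between it and the slide's push plate at rest

How it is judged:
On the way, in this order (a step that is already met when the one before it is completed fails the run):
1. the catch is tipped over and lies down while the slide is still at its rest end (below 10 mm) (value of joint catch below 0.25 rad and value of joint slide below 0.01 m), for 0.1 s.
2. the slide is pushed past the catch (value of joint slide above 0.0365 m), for 0.05 s.
At the end, for the whole second after the job is handed in: the slide stands still, latched at mid travel (30 to 38.5 mm from rest), the catch lies down behind the stop pin (below 0.08 rad), the block, tin and try square are within 20 mm of where they began (value of joint slide between 0.03 and 0.0385 m and velocity of joint slide between -0.01 and 0.01 m/s and value of joint catch below 0.08 rad and distance of each of blank_mid, tin_mid, square_mid from where it was at the start of the episode below 0.02 m); the robot touches nothing.
It fails at once if the block, the tin or the try square is shoved, lifted or carried (more than 25 mm from its place) (distance of any of blank_mid, tin_mid, square_mid from where it was at the start of the episode above 0.025 m).
It fails at once if the block or the tin is tipped over (angle between any of blank_mid, tin_mid's own z axis and vertical above 0.5 rad).
It also fails if it takes over 48 s, if anything falls off the work surface, if the arm or the gripper's body presses on something with over 40 N, if the wrist force passes 120 N, or if a joint passes its speed limit or range.

## Working session

There is one attempt and no reset: what is moved stays moved. The work goes in short steps, Python scripts to look and compute and a tool call to move; the robot and the scene stay as the last step left them, time stands still between calls to the robot, and variables do not carry over. Pictures are saved under pics/ and viewed, and the job is handed in when it is done.

Besides the shell and the picture viewer there is one more tool, called as name(argument=value, ...), one argument or row to a line, values as JSON. move_arm: Moves the arm, as the interface text tells. Its arguments: {"type":"object","properties":{"steps":{"type":"string"},"squeeze":{"type":"number"}},"required":["steps"]}

```bash
mkdir -p pics; python3 - <<'E'
from cell import arm
import cv2,numpy as np
s=arm.observe()
print({k:np.round(v,3) for k,v in s.items()})
for n in("scene","top"):
    d=arm.get_image(n); cv2.imwrite(f"pics/{n}0.png",d["img"]); np.savez(f"{n}0.npz",**d)
    print(n,d.keys(),d["vfov"],d["cx"],d["cy"],np.round(d["extrinsics"],3), (d["z_map"]>0).mean())
E
```

```text
{'clock': np.float64(0.0), 'joints': array([ 1.226,  0.435,  0.025,  1.574, -0.012,  1.134, -0.075]), 'dq': array([-0.001, -0.003, -0.001,  0.001,  0.001, -0.   ,  0.002]), 'joint_efforts': array([-1.0000e-03, -6.6784e+01,  9.8500e-01, -3.1446e+01, -6.1000e-02,
        4.3000e-02,  0.0000e+00]), 'position': array([ 0.149, -0.606,  0.226]), 'ee_rot': array([ 1.03 ,  1.315, -1.029]), 'force': array([ 0.769, -0.456,  0.734]), 'ft_torque': array([ 0.035, -0.061,  0.023]), 'width': np.float64(0.995)}
scene dict_keys(['img', 'z_map', 'vfov', 'cx', 'cy', 'extrinsics']) 56.306812941457 320.5965358478715 240.9408695103219 [[-0.705 -0.51   0.494  0.912]
 [ 0.709 -0.519  0.477  0.398]
 [ 0.013  0.686  0.727  0.612]
 [ 0.     0.     0.     1.   ]] 0.9960709635416667
top dict_keys(['img', 'z_map', 'vfov', 'cx', 'cy', 'extrinsics']) 53.728176736384796 323.7300787948157 239.50636315833287 [[-0.068  0.973 -0.219  0.344]
 [-0.998 -0.065  0.018  0.051]
 [ 0.003  0.22   0.976  0.992]
 [ 0.     0.     0.     1.   ]] 0.9959212239583334
```

```bash
ls -la .
```

```text
total 4220
drwxr-xr-x  3 agent agent    4096 Dec  7 01:53 .
drwxr-xr-x 23 root  root     4096 Dec  7 01:52 ..
drwxr-xr-x  2 agent agent    4096 Dec  7 01:53 pics
-rw-r--r--  1 agent agent 2152018 Dec  7 01:53 scene0.npz
-rw-r--r--  1 agent agent 2152018 Dec  7 01:53 top0.npz
```

View pics/scene0.png

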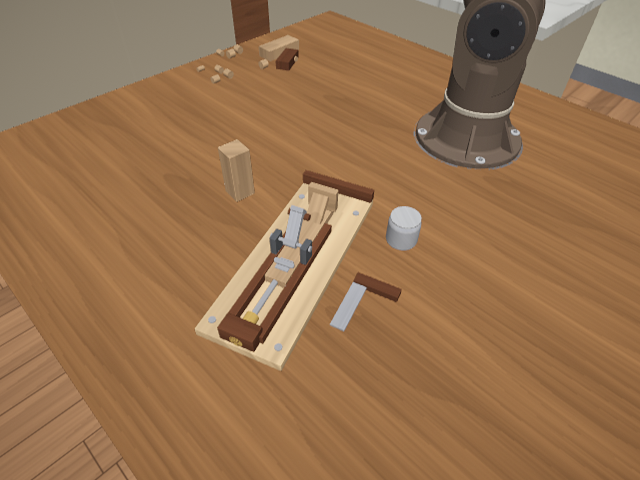

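View pics/top0.png

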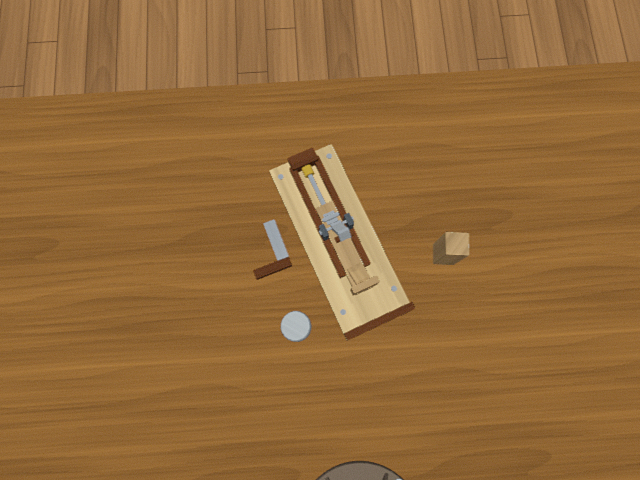

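The scene view shows the jig with its fence at about (338,186) on the robot side. The catch is raised at (293,225), with the block, tin and square to the sides. In the top view the board runs from (300,155) at the far end to (378,320) at the fence. Next I'll measure the jig pose from the depth cloud.

```bash
cat > h.py <<'E'
import numpy as np,cv2
def cloud(d):
    z=d["z_map"].astype(float); h,w=z.shape
    f=h/2/np.tan(np.radians(float(d["vfov"]))/2)
    v,u=np.mgrid[:h,:w]
    P=np.stack([(u-d["cx"])/f*z,-(v-d["cy"])/f*z,-z,np.ones_like(z)],-1)
    return (P@d["extrinsics"].T)[...,:3]
E
python3 - <<'E'
from h import *
for n in("top","scene"):
    d=np.load(n+"0.npz"); W=cloud(d)
    hsv=cv2.cvtColor(d["img"],cv2.COLOR_BGR2HSV)
    r=(np.abs(W[...,0]-.55)<.3)&(np.abs(W[...,1])<.4)
    z=W[...,2]
    bench=r&(z<.008); 
    A=np.c_[W[bench][:,:2],np.ones(bench.sum())]; c=np.linalg.lstsq(A,W[bench][:,2],rcond=None)[0]
    print(n,"bench plane",c.round(4), "std",(A@c-W[bench][:,2]).std())
    m=(r&(z>.012)&(z<.024)).astype(np.uint8)
    k,lab,st,_=cv2.connectedComponentsWithStats(m)
    i=1+st[1:,4].argmax()
    p=W[lab==i][:,:2].astype(np.float32)
    print("board z",np.median(z[lab==i]),cv2.minAreaRect(p),np.round(cv2.boxPoints(cv2.minAreaRect(p)),4).tolist())
    # objects
    m=(r&(z>.008)).astype(np.uint8)
    k,lab,st,_=cv2.connectedComponentsWithStats(m)
    for i in range(1,k):
        if st[i,4]>60: q=W[lab==i]; print(st[i],q.min(0).round(3),q.max(0).round(3))
E
```

```text
top bench plane [ 0.0001  0.0002 -0.0007] std 0.0018398442661247741
board z 0.017382892574347997 ((0.5738182067871094, 0.005311891436576843), (0.38520562648773193, 0.15046286582946777), 20.736007690429688) [[0.3671000003814697, 0.007499999832361937], [0.4203000068664551, -0.133200004696846], [0.7806000113487244, 0.003100000089034438], [0.7272999882698059, 0.14390000700950623]]
[  269   144   146   196 13295] [ 0.344 -0.137  0.008] [0.778 0.142 0.992]
[ 433  232   36   33 1005] [ 0.344 -0.242  0.008] [0.542 0.051 0.992]
[253 247  39  32 454] [0.344 0.051 0.008] [0.555 0.185 0.992]
[280 311  31  31 744] [0.344 0.051 0.012] [0.416 0.129 0.992]
scene bench plane [-0.0012 -0.      0.0013] std 0.0011644425447278174
board z 0.0185232117569174 ((0.5677814483642578, 0.001476094126701355), (0.39633190631866455, 0.1511244773864746), 20.728811264038086) [[0.35569998621940613, 0.0020000000949949026], [0.4092000126838684, -0.13930000364780426], [0.7799000144004822, 0.0008999999845400453], [0.7264000177383423, 0.14229999482631683]]
[ 218  139   37   60 1552] [ 0.495 -0.247  0.008] [ 0.544 -0.193  0.113]
[  195   170   179   198 16311] [ 0.353 -0.137  0.008] [0.778 0.141 0.123]
[ 386  206   35   42 1206] [0.359 0.072 0.008] [0.418 0.13  0.063]
[342 272  59  33 818] [0.492 0.103 0.008] [0.574 0.184 0.02 ]
```

```bash
cat >> h.py <<'E'
from scipy.spatial.transform import Rotation as R
O=np.array([.5805,.0070,0]); yaw=np.radians(20.73)
J=R.from_euler("z",yaw).as_matrix()
def tojig(p): return (np.asarray(p)-O)@J
def tool(s):
    T=R.from_rotvec(s["ee_rot"]).as_matrix(); return s["position"],T
def plan(s,jp,dyaw=None):
    """shift in tool axes to reach jig point jp"""
    p,T=tool(s); return T.T@(O+J@np.asarray(jp)-p)
E
python3 - <<'E'
from h import *
from cell import arm
s=arm.observe(); p,T=tool(s)
print("TCP jig",tojig(p).round(4)); print("tool axes in jig (cols x,y,z)\n",(J.T@T).round(3)); print("yaw of tool z in jig deg",np.degrees(np.arctan2(*(J.T@T)[[1,0],2])))
for n in("top","scene"):
    d=np.load(n+"0.npz"); G=tojig(cloud(d)); x,y,z=G[...,0],G[...,1],G[...,2]
    def rep(l,m):
        q=G[m]; 
        if len(q): print(n,l,len(q),"med",np.median(q,0).round(4),"lo",np.percentile(q,3,0).round(4),"hi",np.percentile(q,97,0).round(4))
    b=(abs(y)<.09)
    rep("fence top",b&(x<-.18)&(x>-.24)&(z>.040)&(z<.047))
    rep("catch top",(abs(y)<.03)&(abs(x)<.07)&(z>.085)&(z<.14))
    rep("cheekL",(y>.018)&(y<.04)&(abs(x)<.03)&(z>.068)&(z<.079))
    rep("cheekR",(y<-.018)&(y>-.04)&(abs(x)<.03)&(z>.068)&(z<.079))
    rep("plate top",(abs(y)<.035)&(x<-.11)&(x>-.16)&(z>.079)&(z<.088))
    rep("far block",(abs(y)<.07)&(x>.13)&(x<.2)&(z>.03)&(z<.09))
E
```

```text
TCP jig [-0.6202 -0.4211  0.226 ]
tool axes in jig (cols x,y,z)
 [[ 0.     0.993 -0.12 ]
 [ 0.001 -0.12  -0.993]
 [-1.    -0.    -0.001]]
yaw of tool z in jig deg -96.88147171534206
top fence top 542 med [-0.207   0.0014  0.0424] lo [-0.2144 -0.0691  0.0403] hi [-0.1999  0.0716  0.0454]
top catch top 237 med [-0.0313  0.002   0.1076] lo [-0.0402 -0.0156  0.0895] hi [-0.0096  0.0181  0.1211]
top cheekL 85 med [-0.0012  0.0291  0.0728] lo [-0.0134  0.0226  0.0691] hi [0.0114 0.0348 0.0761]
top cheekR 85 med [-0.0013 -0.0268  0.0729] lo [-0.0131 -0.0338  0.0689] hi [ 0.0113 -0.021   0.0756]
top plate top 205 med [-0.1335  0.0012  0.0821] lo [-0.14   -0.0252  0.0793] hi [-0.1269  0.0269  0.0852]
top far block 682 med [0.1559 0.0017 0.0449] lo [ 0.1324 -0.0309  0.0319] hi [0.18   0.0327 0.0501]
scene fence top 454 med [-0.206   0.0022  0.0435] lo [-0.2148 -0.0695  0.0405] hi [-0.1992  0.0693  0.0454]
scene catch top 436 med [-0.0209  0.0022  0.1045] lo [-0.0361 -0.0116  0.0868] hi [-0.0076  0.0175  0.1214]
scene cheekL 116 med [0.0012 0.029  0.0738] lo [-0.0127  0.0228  0.069 ] hi [0.0117 0.0355 0.0763]
scene cheekR 116 med [ 0.0006 -0.0271  0.0735] lo [-0.0121 -0.0346  0.0689] hi [ 0.0119 -0.0203  0.0759]
scene plate top 194 med [-0.1312  0.0018  0.0833] lo [-0.1399 -0.0262  0.0796] hi [-0.1263  0.0262  0.0849]
scene far block 1346 med [0.1642 0.0041 0.0468] lo [ 0.1325 -0.0297  0.0317] hi [0.1818 0.0331 0.0499]
```

```bash
python3 - <<'E'
from h import *
from cell import arm
s=arm.observe()
print(plan(s,[-.085,.0015,.21]).round(4))
E
```

```text
[ 0.0166  0.4807 -0.4837]
```

move_arm(
  steps="0 0.48 -0.484 -0.12 255;0 0.48 -0.484 -0.12 255;0 0.48 -0.484 -0.12 255;0 0.48 -0.484 -0.12 255;0 0.48 -0.484 -0.12 255;0 0.48 -0.484 -0.12 255;0 0.48 -0.484 -0.12 255;0 0.48 -0.484 -0.12 255;0 0.48 -0.484 -0.12 255;0 0.48 -0.484 -0.12 255",
  squeeze=20,
)

```text
clock: 0.93
position: [0.364, -0.2474, 0.2267]
ee_rot: [0.939, 1.359, -0.939]
force: [1.4, -0.5, -0.3]
width: 0.322
```

```bash
python3 - <<'E'
from h import *
from cell import arm
s=arm.observe();p,T=tool(s)
print(s["clock"],s["width"],tojig(p).round(4),(J.T@T).round(3),s["force"].round(2),s["joints"].round(2))
print(plan(s,[-.085,.0015,.21]).round(4))
E
```

```text
0.9333 0.32240015197765126 [-0.2925 -0.1613  0.2267] [[-0.  1. -0.]
 [-0. -0. -1.]
 [-1. -0.  0.]] [ 1.44 -0.55 -0.28] [ 0.69  0.15 -0.24  1.98  0.04  1.01 -0.78]
[ 0.0166  0.2075 -0.1629]
```

move_arm(
  steps="0.015 0.2 -0.16 0 255;0.015 0.2 -0.16 0 255;0.015 0.2 -0.16 0 255;0.015 0.2 -0.16 0 255;0.015 0.2 -0.16 0 255;0.015 0.2 -0.16 0 255;0.015 0.2 -0.16 0 255;0.015 0.2 -0.16 0 255;0.015 0.2 -0.16 0 255;0.015 0.2 -0.16 0 255",
)

```text
clock: 1.77
position: [0.4934, -0.0304, 0.2114]
ee_rot: [0.939, 1.359, -0.941]
force: [0.2, -0.4, 0.9]
width: 0.002
```

```bash
cat > st.py <<'E'
from h import *
from cell import arm
s=arm.observe();p,T=tool(s)
print(s["clock"],s["width"],tojig(p).round(4),(J.T@T).round(3).tolist(),s["force"].round(2))
E
python3 st.py
```

```text
1.7667 0.0022873029259791876 [-0.0947 -0.0041  0.2114] [[-0.001, 1.0, -0.002], [-0.0, -0.002, -1.0], [-1.0, -0.001, 0.0]] [ 0.17 -0.43  0.9 ]
```

move_arm(
  steps="0.04 0 -0.006 0 255;0.08 0 -0.006 0 255;0.11 0 -0.006 0 255;0.12 0 -0.006 0 255;0.12 0 -0.006 0 255;0.12 0 -0.006 0 255",
)

```text
clock: 2.27
position: [0.4922, -0.0242, 0.0925]
ee_rot: [0.94, 1.358, -0.94]
force: [-0.0, 0.3, 0.0]
width: 0.004
```

```bash
python3 st.py; python3 - <<'E'
from cell import arm
import cv2
d=arm.get_image("scene"); cv2.imwrite("pics/s1.png",cv2.resize(d["img"][100:340,180:500],(800,600)))
E
```

```text
2.2667 0.004158702326782865 [-0.0936  0.0021  0.0925] [[-0.0, 1.0, -0.001], [-0.0, -0.001, -1.0], [-1.0, -0.0, 0.0]] [-0.03  0.27  0.03]
```

View pics/s1.png

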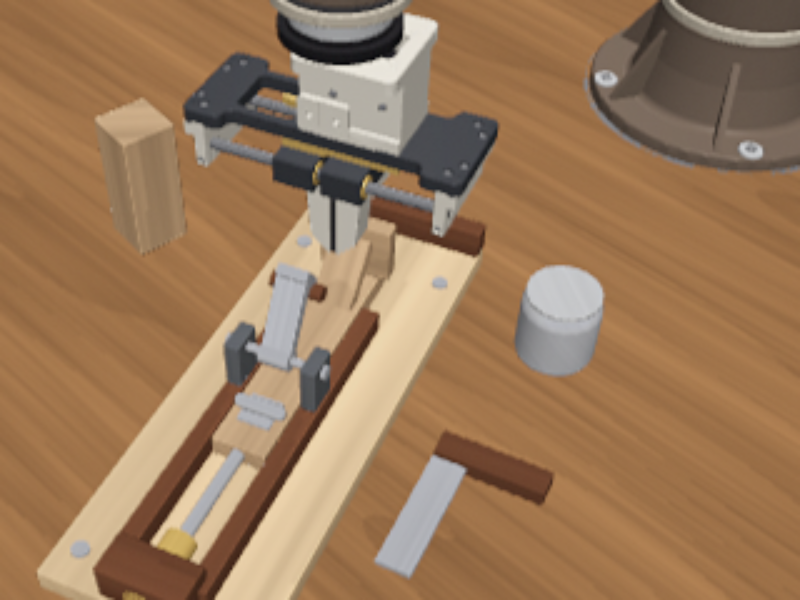

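The crop shows the shut fingers at (340,225), just on the robot side of the raised catch at (290,300), with clear space around them. I'll push the catch over at a moderate speed.

move_arm(
  steps="0 0.02 0 0 255;0 0.035 0 0 255;0 0.045 0 0 255;0 0.055 0 0 255;0 0.065 0 0 255;0 0.075 0 0 255;0 0.085 0 0 255;0 0.092 0 0 255;0 0.092 0 0 255;0 0.092 0 0 255",
)

```text
clock: 3.15
position: [0.578, 0.0094, 0.0915]
ee_rot: [0.938, 1.359, -0.939]
force: [-0.7, 0.2, -0.8]
width: 0.002
```

```bash
python3 st.py; python3 - <<'E'
from cell import arm
import cv2
d=arm.get_image("scene"); cv2.imwrite("pics/s2.png",cv2.resize(d["img"][100:340,180:500],(800,600)))
E
```

```text
3.15 0.0019007513064769354 [-0.0015  0.0031  0.0915] [[-0.0, 1.0, 0.0], [0.0, 0.0, -1.0], [-1.0, -0.0, -0.0]] [-0.68  0.23 -0.77]
```

View pics/s2.png

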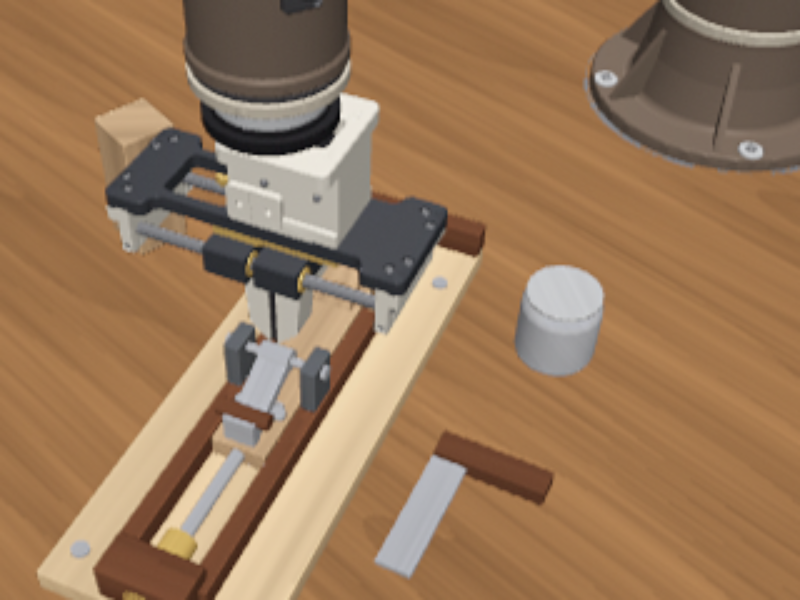

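The catch now lies forward at crop (250,400), over the slide, and the fingers are clear of it. I'll lift, move back over the gap, and check the catch angle.

move_arm(
  steps="-0.035 0 0 0 255;-0.05 -0.03 0.001 0 255;-0.05 -0.07 0.001 0 255;-0.05 -0.11 0.001 0 255;-0.05 -0.15 0.001 0 255;-0.05 -0.168 0.001 0 255;-0.05 -0.168 0.001 0 255;-0.05 -0.168 0.001 0 255",
)

```text
clock: 3.87
position: [0.4204, -0.0519, 0.142]
ee_rot: [0.939, 1.357, -0.94]
force: [1.6, 0.1, 0.4]
width: 0.006
```

```bash
python3 st.py; cat > look.py <<'E'
from cell import arm
from h import *
import sys
for n in("scene","top"):
    d=arm.get_image(n); G=tojig(cloud(d))
    cv2.imwrite(f"pics/{n}_{sys.argv[1]}.png",cv2.resize(d["img"][100:340,180:500],(800,600)))
    x,y,z=G[...,0],G[...,1]-.0015,G[...,2]
    m=(abs(y)<.008)&(x>.005)&(x<.038)&(z>.055)&(z<.085)
    if m.sum()>5: print(n,"strut slope",np.polyfit(x[m],z[m],1).round(4),m.sum(), "std")
    for a in np.arange(0,.08,.006):
        k=(abs(y)<.009)&(abs(x-a)<.003); print(round(a,3),np.round(np.median(z[k]),4) if k.any() else None,end="; ")
    m=(abs(y)<.025)&(x<-.06)&(x>-.17)&(z>.079)&(z<.0845)
    if m.any(): print("\nplate top x",np.percentile(x[m],[3,50,97]).round(4))
E
python3 look.py a
```

```text
3.8667 0.006122705099516944 [-0.1706  0.0016  0.142 ] [[0.0, 1.0, -0.002], [-0.001, -0.002, -1.0], [-1.0, 0.0, 0.001]] [1.55 0.09 0.36]
scene strut slope [-0.416   0.0708] 190 std
0.0 0.0727; 0.006 0.0679; 0.012 0.0653; 0.018 0.0632; 0.024 0.0605; 0.03 0.0574; 0.036 0.0563; 0.042 0.0628; 0.048 0.0628; 0.054 0.0508; 0.06 0.03; 0.066 0.031; 0.072 0.0236; 0.078 0.0308; 
plate top x [-0.1404 -0.1308 -0.1262]
top strut slope [-0.4337  0.0708] 101 std
0.0 0.071; 0.006 0.0692; 0.012 0.0659; 0.018 0.063; 0.024 0.0603; 0.03 0.0575; 0.036 0.0551; 0.042 0.0583; 0.048 0.0631; 0.054 0.0583; 0.06 None; 0.066 0.0313; 0.072 0.0282; 0.078 0.0287;
```

The strut slopes down by about 0.42 rad, which matches the catch at its zero: parked it was at about 2.08 rad from horizontal, and 2.5 − 2.08 = 0.42. The slide is still at rest, with its plate at -0.140. Next I'll lower the fingers into the gap and push.

move_arm(
  steps="0.04 0 0 0 255;0.075 0 0 0 255;0.083 0 0 0 255;0.083 0 0 0 255;0.083 0.01 0 0 255;0.083 0.015 0 0 255;0.083 0.02 0 0 255;0.083 0.025 0 0 255;0.083 0.025 0 0 255",
)

```text
clock: 4.72
position: [0.4457, -0.0422, 0.0597]
ee_rot: [0.939, 1.358, -0.938]
force: [-3.4, -1.6, 2.0]
width: 0.009
```

```bash
python3 st.py; python3 look.py b|grep plate
```

```text
4.7167 0.008743849949555583 [-0.1435  0.0017  0.0597] [[0.001, 1.0, 0.0], [-0.001, 0.0, -1.0], [-1.0, 0.001, 0.001]] [-3.39 -1.57  2.04]
plate top x [-0.1385 -0.1243 -0.1179]
```

move_arm(
  steps="0 0.007 0 0 255;0 0.014 0 0 255;0 0.021 0 0 255;0 0.027 0 0 255;0 0.032 0 0 255;0 0.036 0 0 255;0 0.04 0 0 255;0 0.04 0 0 255;0 0.04 0 0 255",
)

```text
clock: 5.57
position: [0.4812, -0.0287, 0.0589]
ee_rot: [0.938, 1.36, -0.941]
force: [-5.3, -2.6, 3.7]
width: 0.002
```

```bash
python3 st.py; python3 look.py c
```

```text
5.5667 0.0015815313434303759 [-0.1055  0.0018  0.0589] [[-0.002, 1.0, -0.001], [-0.0, -0.001, -1.0], [-1.0, -0.002, 0.0]] [-5.32 -2.58  3.68]
scene strut slope [-0.4172  0.0706] 186 std
0.0 0.0727; 0.006 0.0679; 0.012 0.0649; 0.018 0.0627; 0.024 0.0598; 0.03 0.0576; 0.036 0.0563; 0.042 0.0626; 0.048 0.0629; 0.054 0.0507; 0.06 0.0383; 0.066 0.045; 0.072 0.047; 0.078 0.0402; 
plate top x [-0.1032 -0.0857 -0.0796]
top strut slope [-0.2943  0.0672] 11 std
0.0 0.0334; 0.006 None; 0.012 0.0367; 0.018 0.0493; 0.024 0.058; 0.03 0.0588; 0.036 0.0545; 0.042 0.0583; 0.048 0.062; 0.054 0.0583; 0.06 0.0377; 0.066 0.0391; 0.072 0.0458; 0.078 0.0444;
```

View pics/scene_c.png

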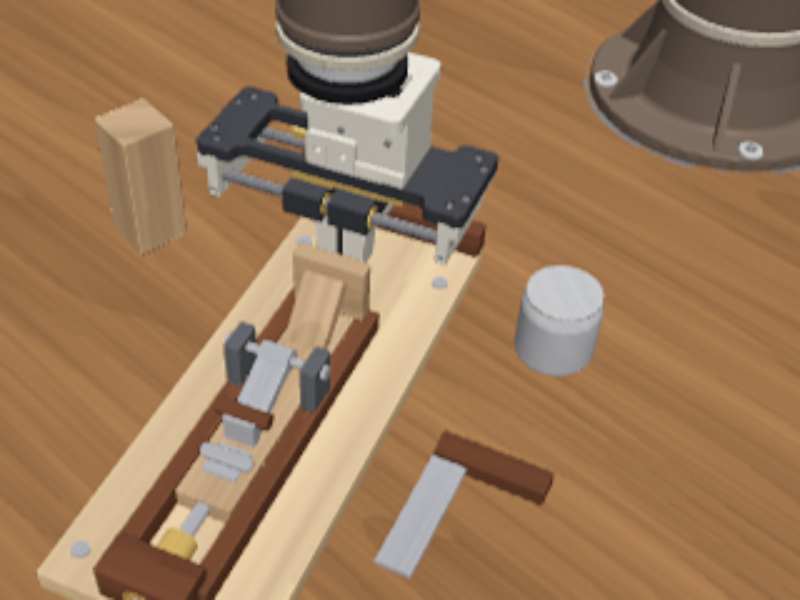

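The picture shows the stop pin at crop (227,460), ahead of the catch's end at (240,430). Travel is about 46 mm and the catch is down. I'll let the slide come back gently and then withdraw.

move_arm(
  steps="0 -0.003 0 0 255;0 -0.006 0 0 255;0 -0.009 0 0 255;0 -0.012 0 0 255;0 -0.015 0 0 255;0 -0.025 0 0 255;0 -0.04 0 0 255;0 -0.05 0 0 255;-0.03 -0.05 0 0 255;-0.06 -0.05 0 0 255",
)

```text
clock: 6.5
position: [0.4331, -0.0461, 0.1185]
ee_rot: [0.938, 1.362, -0.941]
force: [0.8, -0.7, 0.2]
width: 0.005
```

move_arm(
  steps="-0.04 0 0 0 255;-0.08 0 0 0 255;-0.08 0 0 0 255;-0.08 0 0 0 255;-0.08 0 0 0 255",
)

```text
clock: 6.92
position: [0.435, -0.0461, 0.1987]
ee_rot: [0.939, 1.358, -0.939]
force: [-0.0, -0.6, -0.4]
width: 0.004
```

```bash
python3 st.py; python3 look.py d; python3 - <<'E'
from h import *
import numpy as np
from cell import arm
a=np.load("scene0.npz")["img"]; b=arm.get_image("scene")["img"]
D=cv2.absdiff(a,b).max(2)
for n,(x,y,w,h) in dict(block=(210,135,50,70),tin=(383,203,42,50),square=(325,268,80,66)).items(): print(n,(D[y:y+h,x:x+w]>40).sum())
E
```

```text
6.9167 0.0035951013724721207 [-0.1549  0.0018  0.1987] [[0.001, 1.0, -0.0], [-0.001, -0.0, -1.0], [-1.0, 0.001, 0.001]] [-0.02 -0.58 -0.39]
scene strut slope [-0.4032  0.0704] 193 std
0.0 0.0724; 0.006 0.0682; 0.012 0.0646; 0.018 0.0624; 0.024 0.06; 0.03 0.0581; 0.036 0.0561; 0.042 0.0625; 0.048 0.0629; 0.054 0.0551; 0.06 0.0467; 0.066 0.0397; 0.072 0.0372; 0.078 0.0367; 
plate top x [-0.1057 -0.0968 -0.0911]
top strut slope [-0.4269  0.0706] 95 std
0.0 0.072; 0.006 0.0691; 0.012 0.065; 0.018 0.0624; 0.024 0.0602; 0.03 0.0578; 0.036 0.0546; 0.042 0.0571; 0.048 0.0627; 0.054 0.0582; 0.06 0.0465; 0.066 0.0432; 0.072 0.0374; 0.078 0.0356; 
plate top x [-0.1007 -0.0955 -0.0922]
block 0
tin 0
square 0
```

View pics/scene_d.png

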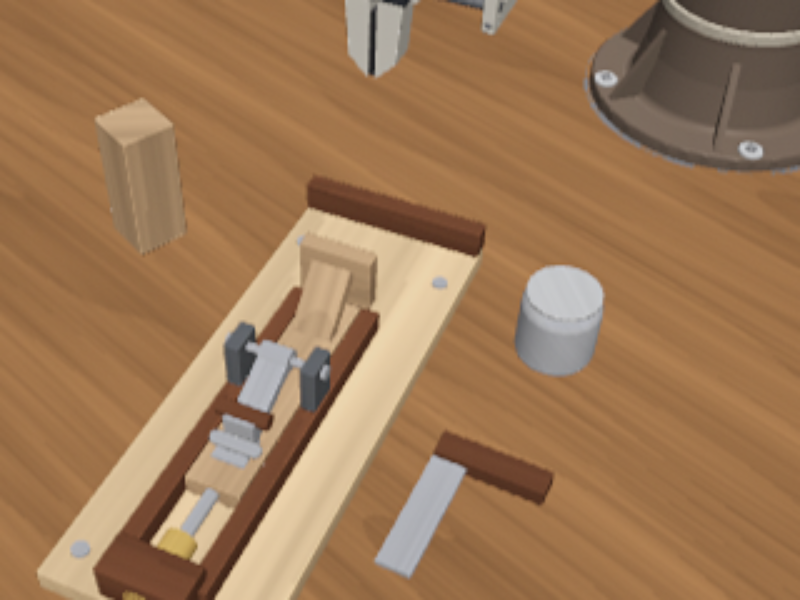

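The slide is latched, with its plate back edge moved from -0.1262 to about -0.091 (35 mm) and the pin at (235,443) against the catch's end. The robot is clear of everything, so I'm handing in.

```bash
python3 -c "
from cell import arm
print(arm.sign_off())"
```

```text
the job is handed in; nothing more can be done
None
```

The jig is ready: the catch is down, the slide is latched at mid travel and holds by itself. I handed the job in at about 7 s of the 48 s allowed; no verdict is reported.

I tipped the catch over with the shut fingers while the slide was at rest. Then I pushed the slide's plate to about 46 mm, let it back gently, and lifted clear.

The last checks, made just before hand-in:
- **Slide:** it stands about 35 mm from rest, with the stop pin against the end of the catch. This comes from the plate's back edge in both depth views, good to a few millimetres.
- **Catch:** its slope is about the same as when it first fell, roughly 0.40 to 0.43 rad below horizontal. I take that as its zero position, because the given parked angle and height fit it.
- **Block, tin and try square:** no pixel changed noticeably from the first picture.
- **Robot:** it reads no contact force beyond noise, with the fingertips about 0.2 m above the bench.

No check failed. The two cameras agreed within a few millimetres.

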